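# Find the full scrubber cartridge by its weight and present it to the code reader

### The arm

A 6-joint arm with a two-finger parallel gripper is mounted at the origin on the work surface. World frame = base frame: x ahead of the robot, y to its left, z up, the work surface at z = 0. Lengths are in mm, angles in rad, forces in N, time in s.
With the tool pointing down it reaches from about 400 to 925 mm from the base axis. Payload 12.5 kg.
Tool frame: the origin (TCP) lies at the very end of the fingers, on their centre line; the grasp point (between the pads) lies 19 mm behind it; z points along the fingers, y is the line along which they close (so a half turn about z gives the same grasp; the last joint's range is limited). The gripper opens to 95 mm and grips with 3 to 60 N. Pads are 20 mm wide; open, the fingers measure 119 mm over their backs; the gripper's body (75 mm by 180 mm) begins 59 mm behind the grasp point.
Start: joints at [-1.432, 0.491, 1.559, -0, 1.092, -0.106], TCP at [151.499, -606.379, 214.661] pointing down, gripper open.
Joint ranges: [-3.1, 3.1], [-0.84, 2.19], [0.05, 2.79], [-1.13, 4.28], [0.06, 2.93], [-2.69, 2.69]. Speed limits (rad/s): [2.22, 2.22, 2.79, 3.14, 3.14, 3.14].

### API

Orientations are given as [roll, pitch, yaw] about the fixed x, y, z axes, in that order (R = Rz(yaw) Ry(pitch) Rx(roll)).
In Python, from cell import state, imaging, env, spot_in, mark_of gives the robot as it stands. The module is installed in compiled form; this text tells all that it offers.
- The arm moves only by the tool step_arm, never from a script. Its argument "increments" is a list of rows, each an object with "slide": the shift along the tool's x, y, z in m, a list of three; "roll": the turn about the tool's z in rad. A call has 1 to 5 rows; each row is the pose to reach, as a shift and turn from the pose commanded when the call began, along the tool's axes at that moment; what a row does not reach only later rows make up. A row lasts 1/8 s, in which the tool goes at most 62.5 mm and 10.7 degrees, less where a joint would pass 70% of its speed; a pose out of reach is approached as far as the arm can. A call with a gripper value outside its range is refused whole. "fingers" is the opening, from 0 (shut) to 1 (fully open), set as the call begins (left out, the last holds). The fingers move at their own pace and stop on an object; the grip force is fixed at half the most. Time passes only in rows, so rows that repeat a pose let the fingers close. It gives the time, the measured TCP pose, the force, the opening and the grip force at its end, in the units of the state.
- state(): the state, without advancing time (a new reading comes with each control period).
- imaging.read_camera(name): name is "side" or "top" or "wrist"; returns a dict with "color" (384x512x3 uint8, red, green, blue), "z_map" (384x512 float32, mm along the optical axis (not along the pixel's ray), 0 where there is no reading), "intrinsics" (3x3 intrinsics, pixels), "camera_from_world" (4x4, takes a point from world to camera coordinates). Camera axes: x right, y up, looking along -z (the intrinsics and any distortion apply to the point x, -y, -z); pixel columns grow to the right and rows downward; lengths in mm; the calibration is good to about 2 mm. A picture is of the moment at which its call begins.
- env.job_done(): hands the job in; it is judged then, once.
Trained networks look in the newest picture that a camera, given by its name, has taken for a name from the list of things; names that differ only in an ending like _2 or _b are one class to them, and where a whole thing is asked for, a point or a joint stands for the part that bears it (a point fixed in the world has none). Each returns a list of dicts, best first, with "confidence" (0 to 1); they miss things now and then, are a little off and sometimes report something else, mostly with a low value. They report only what shows in the picture. A call takes as long as a camera call. They do not tell look-alikes from the thing itself.
- spot_in(camera, target): "bbox" ([left, top, right, bottom] in pixels, round what is visible of it).
- mark_of(camera, target): "uv" ([column, row] in pixels: a listed point, or the origin of a listed thing).
The state is a dict: "t": time; "joints": joint angles; "qvel": joint speeds; "tau": joint torques, N m; "eef_pos": TCP position; "tcp_rot": TCP orientation; "ft_force": force on the tool from outside, world axes, zero at the start; "moment": the same for the moment, N m; "opening": opening from 0.0 (shut) to 1.0 (fully open); "grip_force": force on a finger pad.
Only numpy, scipy, OpenCV 4.12 (cv2) and the standard library are available. Lean on these libraries where they do the work, as an engineer would, in place of code of your own. Each camera call takes 0.05 s, during which the arm holds its last target. There are 200 camera calls.

### The job

Turn the keeper bar on the rack a quarter turn counter-clockwise, to its stop, so that it frees both scrubber cartridges, then lift each cartridge in turn clear out of the rack to feel which one is heavier, keeping them upright. Stand the lighter (empty) one back fully down in a well of the rack, and finish while still holding the heavier (full) one upright about 5 cm above the middle of the code reader's round window, with nothing but the gripper carrying it. Do not disturb the bottle, the jar or the spanner.

Things in the scene. Friction and masses are not known exactly. Their poses are not given: they have to be found in the camera images.
- rack: White plastic rack block fixed to the bench, 90 mm (its x) by 250 mm (its y) by 45 mm tall; origin at the centre of its underside, z up. Two round wells, 48 mm in diameter, 30 mm deep (floor 15 mm above the bench), 4 mm chamfer at the mouth, at y = +85 and -85 mm. Midway between them stands a turn-button keeper.
- well_left (a point): Centre of the mouth of the rack's well at its y = +85 mm, level with the rack's top (45 mm above the bench). Axes as the rack's.
- well_right (a point): Centre of the mouth of the rack's well at its y = -85 mm, level with the rack's top (45 mm above the bench). Axes as the rack's.
- keeper (a joint): Angle of the keeper bar about its upright pivot, rad: at 0 the bar lies along the rack's y axis, its ends over both cartridges' flanges (they cannot be lifted); it grows counter-clockwise seen from above to a stop at 1.57, where the bar lies across the rack and both are free. Stays where left (friction 0.06 N m). Starts at 0 to 0.3.
- keeper_grip (a point): Middle of the keeper's grip fin, on the pivot axis midway between the wells, 83 mm above the bench; its y axis runs along the bar and fin, z up. The fin is 36 mm long (y), 12 mm thick (x) and 30 mm tall (from 65 to 95 mm above the bench), black, on a steel bar 128 mm long, 18 mm wide and 8 mm thick (57 to 65 mm above the bench).
- cartridge_1: One of two identical-looking sealed cartridges, one full, one empty (0.15 to 0.6 kg, at least 0.15 kg apart). Upright aluminium cylinder, 44 mm wide, 95 mm tall, bare from 39 to 95 mm (grip there); 60 mm wide flange 33 to 39 mm above its foot; cap 34 mm wide, 8 mm tall, with a 6 mm nipple on top. Origin: centre of its foot, z up its axis. Starts on the floor of a well, either one.
- cartridge_2: One of two identical-looking sealed cartridges, one full, one empty (0.15 to 0.6 kg, at least 0.15 kg apart). Upright aluminium cylinder, 44 mm wide, 95 mm tall, bare from 39 to 95 mm (grip there); 60 mm wide flange 33 to 39 mm above its foot; cap 34 mm wide, 8 mm tall, with a 6 mm nipple on top. Origin: centre of its foot, z up its axis. Starts on the floor of a well, either one.
- reader: Code reader fixed to the bench: low white box 130 x 130 mm, 42 mm tall, with a round grey bezel 68 mm wide on top, rising 2 mm; origin at the centre of its underside, z up.
- reader_window (a point): Centre of the reader's round dark glass window (48 mm wide), on top of the reader, 45 mm above the bench; z up.
- bottle: Bystander: closed amber reagent bottle with a blue cap, 72 mm wide, 150 mm tall, loose; origin at the centre of its underside.
- jar: Bystander: small closed clear jar with a white cap, 52 mm wide, 60 mm tall, loose; origin at the centre of its underside.
- spanner: Bystander: steel spanner, 150 mm long, lying flat on the bench, loose; origin on its underside, x along its length.
Mind the look-alikes: they are no part of the job. What is shaped like the cartridge_1 but pink is not meant.

How it is judged (in metres and radians):
On the way, in this order (a step that is already met when the one before it is completed fails the run):
1. the keeper bar is turned clear of both cartridges (past 1.1 rad) while both still stand in the rack (value of joint keeper above 1.1 rad and z of each of cartridge_1, cartridge_2 in the frame of rack below 0.02 m and angle between each of cartridge_1, cartridge_2's own z axis and vertical below 0.12 rad and (horizontal distance between cartridge_1 and well_left below 0.005 m or horizontal distance between cartridge_1 and well_right below 0.005 m) and (horizontal distance between cartridge_2 and well_left below 0.005 m or horizontal distance between cartridge_2 and well_right below 0.005 m)), for 0.1 s.
2. the gripper has lifted the lighter cartridge clear out of the rack (foot 10 mm above its top) while the heavier stands in its well (((z of cartridge_1 in the frame of rack above 0.055 m and contact force between the fingers and cartridge_1 above 1.5 N and (z of cartridge_2 in the frame of rack below 0.02 m and angle between cartridge_2's own z axis and vertical below 0.12 rad and (horizontal distance between cartridge_2 and well_left below 0.005 m or horizontal distance between cartridge_2 and well_right below 0.005 m)) and contact force between cartridge_2 and rack above 2.7 N) or (z of cartridge_2 in the frame of rack above 0.055 m and contact force between the fingers and cartridge_2 above 1.5 N and (z of cartridge_1 in the frame of rack below 0.02 m and angle between cartridge_1's own z axis and vertical below 0.12 rad and (horizontal distance between cartridge_1 and well_left below 0.005 m or horizontal distance between cartridge_1 and well_right below 0.005 m)) and contact force between cartridge_1 and rack above 2.7 N))), for 0.2 s.
3. with the lighter one standing back in a well, the gripper lifts the heavier clear out of the rack (((z of cartridge_1 in the frame of rack above 0.055 m and contact force between the fingers and cartridge_1 above 1.5 N and (z of cartridge_2 in the frame of rack below 0.02 m and angle between cartridge_2's own z axis and vertical below 0.12 rad and (horizontal distance between cartridge_2 and well_left below 0.005 m or horizontal distance between cartridge_2 and well_right below 0.005 m)) and contact force between cartridge_2 and rack between 0.8 and 2.7 N) or (z of cartridge_2 in the frame of rack above 0.055 m and contact force between the fingers and cartridge_2 above 1.5 N and (z of cartridge_1 in the frame of rack below 0.02 m and angle between cartridge_1's own z axis and vertical below 0.12 rad and (horizontal distance between cartridge_1 and well_left below 0.005 m or horizontal distance between cartridge_1 and well_right below 0.005 m)) and contact force between cartridge_1 and rack between 0.8 and 2.7 N))), for 0.2 s.
At the end, for the whole second after the job is handed in: Lighter cartridge upright, fully down in a well (5 mm), let go; keeper open (over 1.0 rad); gripper holds the heavier one still, upright (0.2 rad), its foot within 25 mm of the window's centre seen from above and 15 to 100 mm above the window, not touching the reader ((((z of cartridge_2 in the frame of rack below 0.02 m and angle between cartridge_2's own z axis and vertical below 0.12 rad and (horizontal distance between cartridge_2 and well_left below 0.005 m or horizontal distance between cartridge_2 and well_right below 0.005 m)) and contact force between cartridge_2 and rack between 0.8 and 2.7 N and contact force between the fingers and cartridge_2 below 0.2 N and contact force between the fingers and cartridge_1 above 1.5 N and horizontal distance between cartridge_1 and reader_window below 0.025 m and z of cartridge_1 in the frame of reader between 0.06 and 0.145 m and angle between cartridge_1's own z axis and vertical below 0.2 rad and linear speed of cartridge_1 below 0.03 m/s and contact force between cartridge_1 and reader below 0.2 N) or ((z of cartridge_1 in the frame of rack below 0.02 m and angle between cartridge_1's own z axis and vertical below 0.12 rad and (horizontal distance between cartridge_1 and well_left below 0.005 m or horizontal distance between cartridge_1 and well_right below 0.005 m)) and contact force between cartridge_1 and rack between 0.8 and 2.7 N and contact force between the fingers and cartridge_1 below 0.2 N and contact force between the fingers and cartridge_2 above 1.5 N and horizontal distance between cartridge_2 and reader_window below 0.025 m and z of cartridge_2 in the frame of reader between 0.06 and 0.145 m and angle between cartridge_2's own z axis and vertical below 0.2 rad and linear speed of cartridge_2 below 0.03 m/s and contact force between cartridge_2 and reader below 0.2 N)) and value of joint keeper above 1 rad); the arm keeps its last pose, push and grip.
It fails at once if a bystander (bottle, jar, spanner) is moved by more than 25 mm (distance of any of bottle, jar, spanner from where it was at the start of the episode above 0.025 m).
It fails at once if a cartridge is tipped by more than 0.6 rad (angle between any of cartridge_1, cartridge_2's own z axis and vertical above 0.6 rad).
It also fails if it takes over 72 s, if anything falls off the work surface, if the arm or the gripper's body presses on something with over 40 N, if the wrist force passes 120 N, or if a joint passes its speed limit or range.

## Working session

There is one attempt and no reset: what is moved stays moved. The work goes in short steps, Python scripts to look and compute and a tool call to move; the robot and the scene stay as the last step left them, time stands still between calls to the robot, and variables do not carry over. Pictures are saved under pics/ and viewed, at most 10 in all, crops included, and the job is handed in when it is done.

Besides the shell and the picture viewer there is one more tool, called after "Call:" in YAML: its name, and indented under it one key for each argument. step_arm: Moves the arm, as the interface text tells. Its arguments: {"type":"object","properties":{"increments":{"type":"array"},"fingers":{"type":"number"}},"required":["increments"]}

```bash
mkdir -p pics; cat > h.py <<'E'
import numpy as np, cv2
from cell import state, imaging, env, spot_in, mark_of
def ray(im,uv,z):
    K=im["intrinsics"];T=np.linalg.inv(im["camera_from_world"])
    d=np.linalg.inv(K)@np.array([uv[0],uv[1],1.]);d=np.array([d[0],-d[1],-d[2]])
    d=T[:3,:3]@d;o=T[:3,3];return o+d*(z-o[2])/d[2]
def save(im,n): cv2.imwrite("pics/"+n,im["color"][:,:,::-1])
E
python3 - <<'E'
from h import *
s=state();print(s)
hz=dict(rack=0,well_left=45,well_right=45,keeper_grip=83,cartridge_1=15,reader=0,reader_window=45,bottle=0,jar=0,spanner=0)
ims=[]
for c in("top","side"):
    im=imaging.read_camera(c);ims.append(im["color"])
    for n,z in hz.items():
        for r in mark_of(c,n)[:3]: print(c,n,np.round(r["uv"]),round(r["confidence"],2),ray(im,r["uv"],z).round(1)[:2])
cv2.imwrite("pics/a.png",cv2.resize(np.hstack(ims)[:,:,::-1],(800,300)))
cv2.imwrite("pics/top.png",ims[0][:,:,::-1])
E
```

```text
{'t': 0.0, 'joints': array([-1.43157778e+00,  4.91588106e-01,  1.55945938e+00,  1.51309299e-05,
        1.09167747e+00, -1.05601451e-01]), 'qvel': array([ 9.72268214e-05,  1.77054160e-04, -2.97682149e-03, -2.25688125e-03,
       -2.22858811e-03,  1.56372375e-04]), 'tau': array([-2.62897656e-04, -6.12644148e+01, -2.58180678e+01,  6.92770234e-02,
        4.82588774e-02, -8.59797728e-05]), 'eef_pos': array([ 151.47951207, -606.11591527,  214.04058975]), 'tcp_rot': array([-3.14046808e+00, -1.32694794e-04,  2.44812938e-01]), 'ft_force': array([-0.44253536,  0.46884697, -0.09769495]), 'moment': array([-0.03297263,  0.01342682, -0.04567774]), 'grip_force': 0.0, 'opening': 1.0011242851195203}
top rack [193. 188.] 0.56 [600.3  69.5]
top well_left [154. 187.] 0.56 [590.1 166.4]
top well_right [218. 183.] 0.71 [606.5   1.1]
top cartridge_1 [152. 194.] 0.96 [579.1 177.1]
top cartridge_1 [264. 208.] 0.83 [ 549.  -121.6]
top cartridge_1 [248. 240.] 0.8 [463.9 -79.4]
top reader [323. 212.] 0.58 [ 541.7 -276.8]
top reader_window [325. 209.] 0.62 [ 543.6 -275.7]
top bottle [393. 259.] 0.74 [ 421.9 -4
[... 163 characters left out ...]
.1  77.3]
side rack [254. 228.] 0.63 [606.2 -40.9]
side well_left [250. 267.] 0.87 [583.2 157.2]
side well_right [250. 226.] 0.78 [ 6.121e+02 -3.000e-01]
side keeper_grip [251. 232.] 0.75 [598.8  67.1]
side cartridge_1 [209. 232.] 0.94 [732.3  18.2]
side cartridge_1 [306. 259.] 0.9 [443.3  75.6]
side cartridge_1 [278. 214.] 0.86 [ 540.3 -103.7]
side reader [284. 186.] 0.73 [ 538.4 -273.5]
side reader [187. 274.] 0.35 [753.6 169.1]
side reader_window [251. 268.] 0.17 [581.3 158.6]
side bottle [318. 158.] 0.89 [ 430.1 -479.5]
side bottle [193. 276.] 0.65 [736.3 172.4]
side jar [221. 210.] 0.7 [ 726.5 -108.4]
side spanner [194. 277.] 0.93 [730.6 177. ]
side spanner [252. 230.] 0.4 [612.8 -32.8]
```

View pics/a.png

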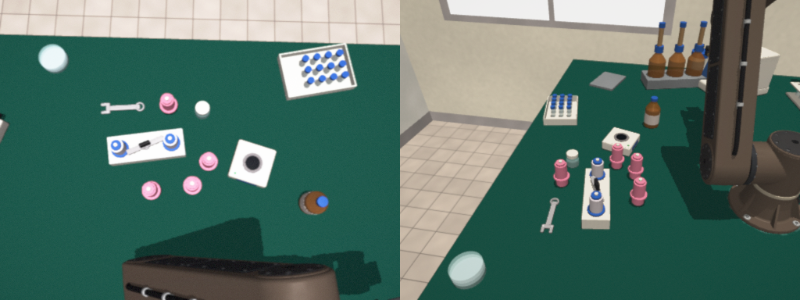

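View pics/top.png

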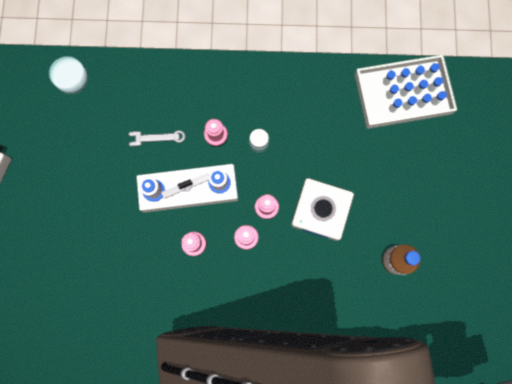

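The top image shows the rack centre near (188,187), with blue-capped cartridges at (151,188) and (219,181) and the keeper at about (186,185). The reader window is at (323,208). The four pink ones are look-alikes. I'm moving above the rack now.

Call:
step_arm:
  increments:
    - {"slide": [0.04, -0.037, -0.006], "roll": 0}
    - {"slide": [0.08, -0.075, -0.012], "roll": 0}
    - {"slide": [0.12, -0.112, -0.018], "roll": 0}
    - {"slide": [0.16, -0.149, -0.024], "roll": 0}
    - {"slide": [0.2, -0.186, -0.03], "roll": 0}
  fingers: 0.42

```text
t: 1.72
eef_pos: [301.2, -376.0, 245.0]
tcp_rot: [3.141, -0.0, 0.245]
ft_force: [1.0, 0.6, -0.0]
opening: 0.529
grip_force: 0.0
```

Call:
step_arm:
  increments:
    - {"slide": [0.04, -0.037, -0.006], "roll": 0}
    - {"slide": [0.08, -0.075, -0.012], "roll": 0}
    - {"slide": [0.12, -0.112, -0.018], "roll": 0}
    - {"slide": [0.16, -0.149, -0.024], "roll": 0}
    - {"slide": [0.2, -0.186, -0.03], "roll": 0}

```text
t: 2.35
eef_pos: [450.2, -146.9, 275.1]
tcp_rot: [3.141, -0.0, 0.245]
ft_force: [0.7, -1.3, -0.4]
opening: 0.42
grip_force: 0.0
```

Call:
step_arm:
  increments:
    - {"slide": [0.04, -0.037, -0.006], "roll": 0}
    - {"slide": [0.08, -0.075, -0.012], "roll": 0}
    - {"slide": [0.12, -0.112, -0.018], "roll": 0}
    - {"slide": [0.16, -0.149, -0.024], "roll": 0}
    - {"slide": [0.2, -0.186, -0.03], "roll": 0}

```text
t: 2.98
eef_pos: [599.1, 82.1, 304.9]
tcp_rot: [3.141, -0.0, 0.245]
ft_force: [0.6, -0.5, -0.6]
opening: 0.424
grip_force: 0.0
```

Call:
step_arm:
  increments:
    - {"slide": [0, 0, 0], "roll": -0.18}
    - {"slide": [0, 0, 0], "roll": -0.36}
    - {"slide": [0, 0, 0], "roll": -0.54}
    - {"slide": [0, 0, 0], "roll": -0.72}
    - {"slide": [0, 0, 0], "roll": -0.9}

```text
t: 3.6
eef_pos: [598.3, 80.4, 304.6]
tcp_rot: [3.142, 0.0, 1.151]
ft_force: [-0.2, 0.3, -0.5]
opening: 0.42
grip_force: 0.0
```

Call:
step_arm:
  increments:
    - {"slide": [0, 0, 0], "roll": -0.18}
    - {"slide": [0, 0, 0], "roll": -0.36}
    - {"slide": [0, 0, 0], "roll": -0.54}
    - {"slide": [0, 0, 0], "roll": -0.72}
    - {"slide": [0, 0, 0], "roll": -0.72}

```text
t: 4.22
eef_pos: [598.3, 80.4, 304.6]
tcp_rot: [-3.142, 0.0, 1.864]
ft_force: [-0.7, 0.4, -0.1]
opening: 0.419
grip_force: 0.0
```

```bash
python3 - <<'E'
from h import *
s=state();print(s["t"],s["eef_pos"],s["tcp_rot"],s["joints"])
im=imaging.read_camera("wrist")
print(np.linalg.inv(im["camera_from_world"]).round(2))
for n,z in dict(well_left=45,well_right=45,keeper_grip=83,keeper=83,cartridge_1=15,reader_window=45).items():
    for r in mark_of("wrist",n)[:3]: print(n,np.round(r["uv"]),round(r["confidence"],2),ray(im,r["uv"],z).round(1)[:2])
save(im,"w1.png")
E
```

```text
4.225 [598.33793389  80.42983919 304.60037208] [-3.14156826e+00  7.94374106e-05  1.86363206e+00] [ 2.42841612e-02  3.85708131e-01  1.48848348e+00 -8.70380615e-05
  1.26740349e+00 -2.68525568e-01]
[[ 9.6000e-01 -2.8000e-01 -8.0000e-02  5.7607e+02]
 [ 2.9000e-01  9.2000e-01  2.5000e-01  1.5244e+02]
 [-0.0000e+00 -2.6000e-01  9.6000e-01  4.7481e+02]
 [ 0.0000e+00  0.0000e+00  0.0000e+00  1.0000e+00]]
well_right [236. 210.] 0.65 [603.1   3.8]
keeper_grip [244. 162.] 0.65 [592.5  81.6]Traceback (most recent call last):
  File "<stdin>", line 6, in <module>
ValueError: it knows: bottle, cartridge, jar, keeper_grip, rack, reader, reader_window, spanner, well_left, well_right
```

```bash
python3 - <<'E'
from h import *
im=imaging.read_camera("wrist")
for n,z in dict(well_left=45,well_right=45,keeper_grip=83,cartridge=15).items():
    for r in mark_of("wrist",n)[:3]: print(n,np.round(r["uv"]),round(r["confidence"],2),ray(im,r["uv"],z).round(1)[:2])
save(im,"w1.png")
np.save("w1z.npy",im["z_map"])
# black fin: dark pixels with height 85-100
K=im["intrinsics"];T=np.linalg.inv(im["camera_from_world"]);Z=im["z_map"]
v,u=np.mgrid[:384,:512]
P=np.stack([(u-K[0,2])/K[0,0]*Z,-(v-K[1,2])/K[1,1]*Z,-Z],-1)@T[:3,:3].T+T[:3,3]
near=(np.hypot(P[...,0]-597,P[...,1]-82)<90)&(Z>0)
m=near&(np.hypot(P[...,0]-597,P[...,1]-82)<35)&(abs(P[...,2]-95)<5)
q=P[m][:,:2].astype(np.float32);print("fin",len(q),cv2.minAreaRect(q))
m=(np.hypot(P[...,0]-597,P[...,1]-82)<70)&(abs(P[...,2]-65)<4)
q=P[m][:,:2].astype(np.float32);print("bar",len(q),cv2.minAreaRect(q))
m=(np.hypot(P[...,0]-597,P[...,1]-82)<170)&(abs(P[...,2]-45)<4)
q=P[m][:,:2].astype(np.float32);print("rack",len(q),cv2.minAreaRect(q))
for c in((588,166),(606,0)):
    m=(np.hypot(P[...,0]-c[0],P[...,1]-c[1])<40)&(P[...,2]>106)&(P[...,2]<122)
    q=P[m][:,:2].astype(np.float32);print("cap",len(q),len(q) and cv2.minEnclosingCircle(q), np.median(q,0))
E
```

```text
well_right [234. 212.] 0.76 [6.016e+02 3.000e-01]
well_right [244. 163.] 0.69 [594.5  73.7]
well_right [237. 208.] 0.69 [603.    7.1]
keeper_grip [245. 162.] 0.91 [593.5  81.3]
cartridge [250.  91.] 0.93 [574.5 168.1]
cartridge [144. 142.] 0.88 [447.3  55.1]
cartridge [317. 218.] 0.75 [729.1  17.7]
fin 284 ((592.9299926757812, 82.27274322509766), (11.927267074584961, 35.743282318115234), 24.714576721191406)
bar 1035 ((593.6571044921875, 78.68404388427734), (39.558815002441406, 134.524658203125), 14.082249641418457)
rack 7185 ((580.892578125, 67.789306640625), (230.8814239501953, 272.0231628417969), 35.992919921875)
cap 1156 ((580.3663330078125, 166.08609008789062), 21.83058738708496) [580.1207  166.13754]
cap 838 ((605.5062866210938, -1.5646802186965942), 21.973615646362305) [604.48987     3.3300505]
```

View pics/w1.png

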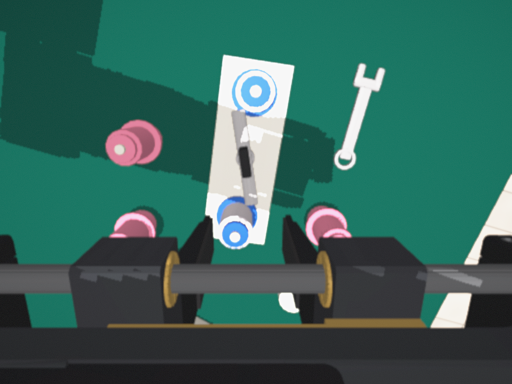

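The wrist view shows the rack upright, the keeper fin at (245,162) and the cartridges at (250,91) and (236,225). Depth puts the fin at (592.9, 82.3) and angle 0.43, with the rack yaw about 0.149. I'll descend and grip the fin.

Call:
step_arm:
  increments:
    - {"slide": [0.0034, -0.0046, 0.055], "roll": -0.138}
    - {"slide": [0.0034, -0.0046, 0.11], "roll": -0.138}
    - {"slide": [0.0034, -0.0046, 0.16], "roll": -0.138}
    - {"slide": [0.0034, -0.0046, 0.2], "roll": -0.138}
    - {"slide": [0.0034, -0.0046, 0.235], "roll": -0.138}

```text
t: 5.3
eef_pos: [592.8, 82.3, 68.1]
tcp_rot: [-3.141, -0.0, 2.002]
ft_force: [0.5, -0.3, -0.2]
opening: 0.42
grip_force: 0.0
```

Call:
step_arm:
  increments:
    - {"slide": [0, 0, 0], "roll": 0}
    - {"slide": [0, 0, 0], "roll": 0}
    - {"slide": [0, 0, 0], "roll": 0}
    - {"slide": [0, 0, 0], "roll": 0}
    - {"slide": [0, 0, 0], "roll": 0}
  fingers: 0

```text
t: 5.92
eef_pos: [593.6, 82.3, 71.1]
tcp_rot: [3.14, 0.001, 2.003]
ft_force: [-1.7, -0.7, 8.4]
opening: 0.127
grip_force: 30.0
```

Call:
step_arm:
  increments:
    - {"slide": [0, 0, -0.002], "roll": -0.15}
    - {"slide": [0, 0, -0.002], "roll": -0.3}
    - {"slide": [0, 0, -0.002], "roll": -0.45}
    - {"slide": [0, 0, -0.002], "roll": -0.6}
    - {"slide": [0, 0, -0.002], "roll": -0.75}

```text
t: 6.55
eef_pos: [592.5, 81.3, 71.2]
tcp_rot: [-3.14, -0.001, 2.758]
ft_force: [-0.4, -9.0, -8.2]
opening: 0.124
grip_force: 30.0
```

Call:
step_arm:
  increments:
    - {"slide": [0, 0, 0], "roll": -0.15}
    - {"slide": [0, 0, 0], "roll": -0.3}
    - {"slide": [0, 0, 0], "roll": -0.45}
    - {"slide": [0, 0, 0], "roll": -0.53}
    - {"slide": [0, 0, 0], "roll": -0.53}

```text
t: 7.18
eef_pos: [592.3, 80.3, 71.2]
tcp_rot: [-3.139, -0.002, -2.999]
ft_force: [-1.9, -14.6, -6.9]
opening: 0.123
grip_force: 30.0
```

```bash
python3 -c "
from h import *
s=state();print(s['t'],s['eef_pos'],s['tcp_rot'],s['ft_force'],s['moment'],s['joints'],s['opening'])"
```

```text
7.175 [592.32495062  80.31698637  71.18282313] [-3.13938541e+00 -2.22550176e-03 -2.99899887e+00] [ -1.92583518 -14.62658136  -6.94551299] [-2.43619843 -0.11102605 -0.01223829] [ 0.02542412  0.62714207  1.75918525 -0.00357005  0.75722072 -1.68537152] 0.12277344576896762
```

Call:
step_arm:
  increments:
    - {"slide": [0, 0, 0], "roll": 0}
    - {"slide": [0, 0, 0], "roll": 0}
    - {"slide": [0, 0, -0.02], "roll": 0}
    - {"slide": [0, 0, -0.05], "roll": 0}
    - {"slide": [0, 0, -0.085], "roll": 0}
  fingers: 0.45

```text
t: 7.8
eef_pos: [592.8, 82.6, 157.6]
tcp_rot: [3.141, -0.0, -3.0]
ft_force: [0.9, 0.6, -0.4]
opening: 0.445
grip_force: 0.0
```

```bash
python3 - <<'E'
from h import *
s=state();print(s["t"],s["eef_pos"],s["tcp_rot"])
for c in("top",):
    im=imaging.read_camera(c);save(im,"t2.png")
    cv2.imwrite("pics/t2c.png",cv2.resize(im["color"][110:270,110:350,::-1],None,fx=3,fy=3))
E
```

```text
7.8 [592.82076001  82.6212015  157.6375242 ] [ 3.14148072e+00 -2.15922649e-04 -3.00008827e+00]
```

View pics/t2c.png

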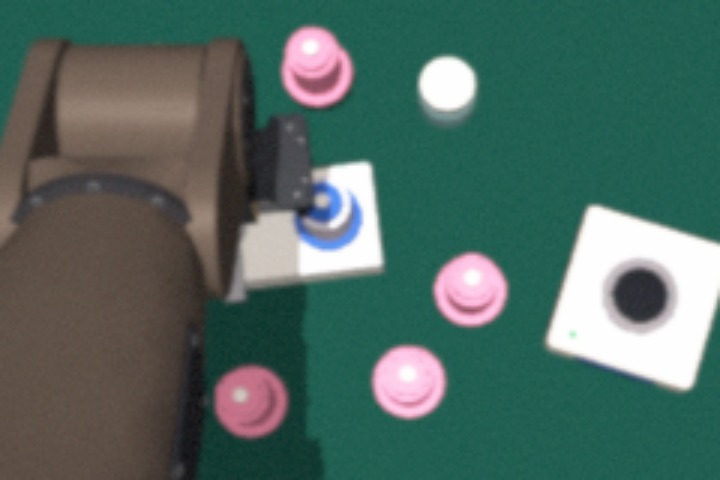

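The bar's end now sticks out across the rack at crop (235,295), so the keeper is open. The right cartridge is standing at (328,215). I'll go to it.

Call:
step_arm:
  increments:
    - {"slide": [-0.0003, -0.043, 0], "roll": 0}
    - {"slide": [-0.0006, -0.0853, 0], "roll": 0}
    - {"slide": [-0.0006, -0.0853, 0.03], "roll": 0}
    - {"slide": [-0.0006, -0.0853, 0.065], "roll": 0}
    - {"slide": [-0.0006, -0.0853, 0.091], "roll": 0}
  fingers: 0.75

```text
t: 8.48
eef_pos: [605.4, -2.0, 64.6]
tcp_rot: [3.142, 0.0, -3.0]
ft_force: [0.8, -0.5, 0.5]
opening: 0.748
grip_force: 0.0
```

Call:
step_arm:
  increments:
    - {"slide": [0, 0, 0], "roll": 0}
    - {"slide": [0, 0, 0], "roll": 0}
    - {"slide": [0, 0, 0], "roll": 0}
    - {"slide": [0, 0, 0], "roll": 0}
  fingers: 0

```text
t: 8.98
eef_pos: [606.2, -2.0, 66.8]
tcp_rot: [-3.141, 0.002, -3.0]
ft_force: [-0.2, -0.4, 5.5]
opening: 0.465
grip_force: 29.9
```

Call:
step_arm:
  increments:
    - {"slide": [0, 0, -0.01], "roll": 0}
    - {"slide": [0, 0, -0.025], "roll": 0}
    - {"slide": [0, 0, -0.04], "roll": 0}
    - {"slide": [0, 0, -0.055], "roll": 0}
    - {"slide": [0, 0, -0.06], "roll": 0}

```text
t: 9.6
eef_pos: [605.9, -2.1, 127.0]
tcp_rot: [-3.141, 0.002, -3.0]
ft_force: [0.5, 1.3, -0.9]
opening: 0.471
grip_force: 29.9
```

Call:
step_arm:
  increments:
    - {"slide": [0, 0, 0], "roll": 0}
    - {"slide": [0, 0, 0], "roll": 0}

```text
t: 9.85
eef_pos: [605.3, -2.1, 125.1]
tcp_rot: [3.141, -0.001, -3.0]
ft_force: [-0.6, -0.9, -2.3]
opening: 0.469
grip_force: 29.9
```

Call:
step_arm:
  increments:
    - {"slide": [0, 0, 0], "roll": 0}

```text
t: 9.98
eef_pos: [605.4, -2.1, 125.1]
tcp_rot: [3.141, -0.001, -3.0]
ft_force: [-0.4, 0.1, -1.9]
opening: 0.468
grip_force: 29.9
```

It reads about 2 N, so this is likely the light one. I'll put it back.

Call:
step_arm:
  increments:
    - {"slide": [0, 0, 0.015], "roll": 0}
    - {"slide": [0, 0, 0.03], "roll": 0}
    - {"slide": [0, 0, 0.045], "roll": 0}
    - {"slide": [0, 0, 0.054], "roll": 0}
    - {"slide": [0, 0, 0.0583], "roll": 0}

```text
t: 10.6
eef_pos: [605.5, -2.1, 66.6]
tcp_rot: [3.142, -0.001, -3.0]
ft_force: [-2.7, -3.9, 18.7]
opening: 0.464
grip_force: 30.0
```

Call:
step_arm:
  increments:
    - {"slide": [0, 0, 0], "roll": 0}

```text
t: 10.72
eef_pos: [605.7, -2.1, 67.3]
tcp_rot: [-3.141, 0.0, -3.0]
ft_force: [0.2, 0.1, -2.0]
opening: 0.465
grip_force: 29.9
```

Call:
step_arm:
  increments:
    - {"slide": [0, 0, 0], "roll": 0}
    - {"slide": [0, 0, 0], "roll": 0}
    - {"slide": [0, 0, -0.025], "roll": 0}
    - {"slide": [0, 0, -0.07], "roll": 0}
    - {"slide": [0, 0, -0.12], "roll": 0}
  fingers: 0.75

```text
t: 11.35
eef_pos: [605.3, -2.0, 188.5]
tcp_rot: [3.141, -0.001, -3.0]
ft_force: [1.0, -0.2, -0.4]
opening: 0.751
grip_force: 0.0
```

Call:
step_arm:
  increments:
    - {"slide": [0.0003, 0.05, 0], "roll": 0}
    - {"slide": [0.0007, 0.1, 0], "roll": 0}
    - {"slide": [0.001, 0.15, 0], "roll": 0}
    - {"slide": [0.0012, 0.17, 0], "roll": 0}
    - {"slide": [0.0012, 0.17, 0], "roll": 0}

```text
t: 11.98
eef_pos: [580.3, 166.8, 187.4]
tcp_rot: [-3.141, 0.0, -2.998]
ft_force: [0.4, 0.0, -0.2]
opening: 0.749
grip_force: 0.0
```

```bash
python3 - <<'E'
from h import *
im=imaging.read_camera("wrist");sd=imaging.read_camera("side")
def cloud(im):
    K=im["intrinsics"];T=np.linalg.inv(im["camera_from_world"]);Z=im["z_map"]
    v,u=np.mgrid[:384,:512]
    return (np.stack([(u-K[0,2])/K[0,0]*Z,-(v-K[1,2])/K[1,1]*Z,-Z],-1)@T[:3,:3].T+T[:3,3])[Z>0]
for i in(im,sd):
  P=cloud(i)
  for c in((580.3,166.4),(605.5,-1.8)):
    q=P[(np.hypot(P[:,0]-c[0],P[:,1]-c[1])<32)&(P[:,2]>108)&(P[:,2]<150)]
    if len(q): print(c,len(q),np.percentile(q,[2,50,98],axis=0).round(1))
print(state()["eef_pos"],state()["ft_force"])
cv2.imwrite("pics/c3.png",np.hstack([cv2.resize(im["color"],(400,300)),cv2.resize(sd["color"][160:310,160:360],(400,300))])[:,:,::-1])
E
```

```text
(580.3, 166.4) 2095 [[560.5 146.3 108.8]
 [577.3 165.4 117.5]
 [599.1 185.  124.5]]
(605.5, -1.8) 2169 [[585.2 -16.6 108.7]
 [601.4   3.3 117.4]
 [622.6  18.9 124.3]]
(580.3, 166.4) 200 [[561.8 148.9 108.9]
 [579.7 170.2 118.5]
 [599.9 185.7 126.9]]
(605.5, -1.8) 1 [[590.9  -5.9 124.2]
 [590.9  -5.9 124.2]
 [590.9  -5.9 124.2]]
[580.72436979 165.25724906 187.34197071] [-0.15992035 -0.18841706 -0.56398606]
```

View pics/c3.png

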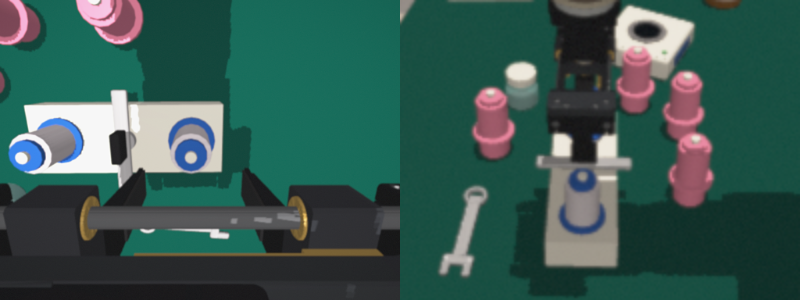

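The wrist view shows both cartridges standing, with tops at 124 mm, and the bar across the rack. I'll grasp the left one.

Call:
step_arm:
  increments:
    - {"slide": [0, 0, 0.04], "roll": 0}
    - {"slide": [0, 0, 0.08], "roll": 0}
    - {"slide": [0, 0, 0.105], "roll": 0}
    - {"slide": [0, 0, 0.12], "roll": 0}
    - {"slide": [0, 0, 0.12], "roll": 0}

```text
t: 12.7
eef_pos: [580.5, 165.2, 66.8]
tcp_rot: [-3.141, -0.001, -3.001]
ft_force: [-1.2, -0.1, 0.7]
opening: 0.748
grip_force: 0.0
```

Call:
step_arm:
  increments:
    - {"slide": [0, 0, 0], "roll": 0}
    - {"slide": [0, 0, 0], "roll": 0}
    - {"slide": [0, 0, 0], "roll": 0}
    - {"slide": [0, 0, 0], "roll": 0}
  fingers: 0

```text
t: 13.2
eef_pos: [580.8, 166.1, 67.9]
tcp_rot: [-3.141, 0.001, -3.0]
ft_force: [0.5, -0.6, 2.8]
opening: 0.466
grip_force: 29.9
```

Call:
step_arm:
  increments:
    - {"slide": [0, 0, -0.01], "roll": 0}
    - {"slide": [0, 0, -0.025], "roll": 0}
    - {"slide": [0, 0, -0.04], "roll": 0}
    - {"slide": [0, 0, -0.055], "roll": 0}
    - {"slide": [0, 0, -0.06], "roll": 0}

```text
t: 13.82
eef_pos: [580.8, 166.2, 128.8]
tcp_rot: [-3.142, 0.002, -3.0]
ft_force: [-0.1, 0.7, -3.8]
opening: 0.465
grip_force: 29.9
```

Call:
step_arm:
  increments:
    - {"slide": [0, 0, 0], "roll": 0}
    - {"slide": [0, 0, 0], "roll": 0}
    - {"slide": [0, 0, 0], "roll": 0}

```text
t: 14.2
eef_pos: [580.3, 166.0, 126.8]
tcp_rot: [-3.141, -0.001, -3.0]
ft_force: [0.5, -0.3, -3.8]
opening: 0.466
grip_force: 29.9
```

```bash
python3 - <<'E'
from h import *
f=[]
for c in("top","side","top","side"):
    im=imaging.read_camera(c);f.append(state()["ft_force"])
    if len(f)<3:
        for r in mark_of(c,"reader_window")[:2]: print(r["confidence"],r["uv"],ray(im,r["uv"],45))
print(np.round(f,1),np.mean(f,0),state()["eef_pos"])
t=cv2.cvtColor(imaging.read_camera("top")["color"],cv2.COLOR_RGB2GRAY)
im=imaging.read_camera("top")
m=(t<60).astype(np.uint8);n,l,st,ce=cv2.connectedComponentsWithStats(m[190:230,300:345])
for i in range(1,n):
    if st[i,4]>60: uv=ce[i]+[300,190];print(st[i],uv,ray(im,uv,45))
E
```

```text
0.85 [323.3, 207.5] [ 548.23087827 -272.37225529   45.        ]
0.96 [282.7, 173.9] [ 548.04150293 -281.1978795    45.        ]
[[ 0.1  0.5 -4.1]
 [ 0.2  0.9 -4.5]
 [ 0.5  0.2 -3.4]
 [ 0.2  0.6 -4. ]] [ 0.25101408  0.51867162 -3.98409873] [580.43708892 166.0641552  127.19460866]
[ 15  10  16  17 194] [323.0257732  207.88659794] [ 547.20914373 -271.66711751   45.        ]
```

It reads about 4 N, so the left one is the heavier. I'll carry it up, over to the reader and down.

Call:
step_arm:
  increments:
    - {"slide": [0, 0, -0.02], "roll": 0}
    - {"slide": [0, 0, -0.045], "roll": 0}
    - {"slide": [0, 0, -0.07], "roll": 0}
    - {"slide": [0, 0, -0.088], "roll": 0}
    - {"slide": [0, 0, -0.088], "roll": 0}

```text
t: 15.22
eef_pos: [580.9, 166.2, 216.4]
tcp_rot: [-3.142, 0.002, -3.0]
ft_force: [0.3, 0.8, -5.0]
opening: 0.465
grip_force: 29.9
```

Call:
step_arm:
  increments:
    - {"slide": [0.005, -0.025, 0], "roll": 0}
    - {"slide": [0.015, -0.07, 0], "roll": 0}
    - {"slide": [0.025, -0.115, 0], "roll": 0}
    - {"slide": [0.035, -0.16, 0], "roll": 0}
    - {"slide": [0.045, -0.205, 0], "roll": 0}

```text
t: 15.85
eef_pos: [564.2, -44.6, 214.3]
tcp_rot: [3.141, -0.001, -3.0]
ft_force: [0.5, -0.1, -3.5]
opening: 0.466
grip_force: 29.9
```

Call:
step_arm:
  increments:
    - {"slide": [0.01, -0.045, 0], "roll": 0}
    - {"slide": [0.02, -0.09, 0], "roll": 0}
    - {"slide": [0.03, -0.135, 0], "roll": 0}
    - {"slide": [0.04, -0.18, 0], "roll": 0}
    - {"slide": [0.048, -0.215, 0], "roll": 0}

```text
t: 16.48
eef_pos: [546.9, -264.5, 214.1]
tcp_rot: [3.141, -0.001, -3.001]
ft_force: [-0.2, -1.0, -4.1]
opening: 0.466
grip_force: 29.9
```

Call:
step_arm:
  increments:
    - {"slide": [0.0015, -0.01, 0.01], "roll": 0}
    - {"slide": [0.0015, -0.01, 0.03], "roll": 0}
    - {"slide": [0.0015, -0.01, 0.05], "roll": 0}
    - {"slide": [0.0015, -0.01, 0.065], "roll": 0}
    - {"slide": [0.0015, -0.01, 0.067], "roll": 0}

```text
t: 17.1
eef_pos: [547.1, -272.2, 146.9]
tcp_rot: [3.14, -0.002, -3.0]
ft_force: [0.3, -0.6, -4.3]
opening: 0.465
grip_force: 29.9
```

Call:
step_arm:
  increments:
    - {"slide": [0, 0, 0], "roll": 0}
    - {"slide": [0, 0, 0], "roll": 0}
    - {"slide": [0, 0, 0], "roll": 0}

```text
t: 17.48
eef_pos: [547.6, -273.0, 148.9]
tcp_rot: [-3.141, 0.001, -3.0]
ft_force: [-0.3, 0.6, -3.7]
opening: 0.467
grip_force: 29.9
```

```bash
python3 - <<'E'
from h import *
a=imaging.read_camera("top");b=imaging.read_camera("side")
s=state();print(s["t"],s["eef_pos"],s["ft_force"],s["grip_force"],s["opening"])
cv2.imwrite("pics/f.png",np.hstack([cv2.resize(a["color"][100:280,120:360],(400,300)),cv2.resize(b["color"][140:305,180:400],(400,300))])[:,:,::-1])
E
```

```text
17.575 [ 547.50030607 -273.00905904  148.69224657] [ 0.38734389  0.27181734 -4.04674574] 29.88122060894966 0.4675702381262926
```

View pics/f.png

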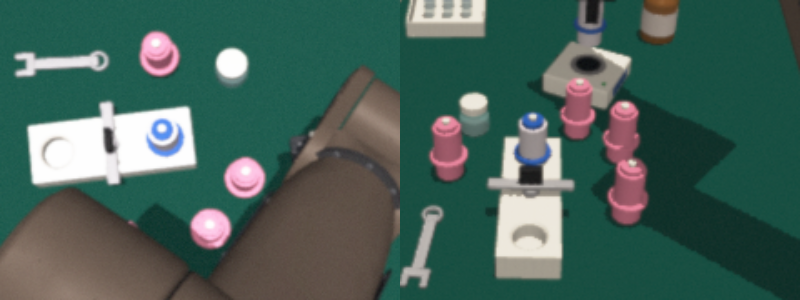

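The light cartridge stands in the right well at (165,135) in the left panel. The keeper is across the rack, and the full one hangs upright over the window at (590,25) in the right panel. I'm handing in.

```bash
python3 -c "
from h import *
print(env.job_done())"
```

```text
the job is handed in; nothing more can be done
None
```

I handed the job in, but no verdict came back. The keeper is turned to about its stop, and the lighter cartridge (about 2 N) is back down in the right well. The gripper holds the heavier one (about 4 N) upright about 5 cm above the reader window, and the bottle, jar and spanner were not touched.

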